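Index the board positioner by one hole

ROBOT

A 7-joint arm with a two-finger parallel gripper is mounted at the origin on a cart in front of the work surface, level with it; the furniture and walls round the work are solid. World frame = base frame: x ahead of the robot, y to its left, z up, the work surface at z = 0. Lengths are in m, angles in rad, forces in N, time in s.
With the tool pointing down it reaches from about 0.425 to 0.825 m from the base axis. Payload 3.6 kg.
Tool frame: the origin (TCP) lies midway between the tips of the shut fingers; the grasp point (between the pads) lies 19 mm behind it; z points along the fingers, y is the direction in which the jaws open and shut (so a half turn about z gives the same grasp; the last joint's range is limited). The gripper opens to 85 mm and grips with 20 to 120 N. Pads are 22 mm wide; open, the fingers measure 114 mm over their backs; the gripper's body (76 mm by 85 mm) begins 54 mm behind the grasp point. The pads swing forward as they close: fully open they stand 13 mm farther back than shut.
Start: joints at [-1.135, 0.615, -0.013, 1.423, 0.008, 1.103, -0.04], TCP at [0.29, 0.582, 0.231] pointing down, gripper open.
Joint ranges: [-3.12, 3.12], [-0.3, 2.06], [-1.34, 1.32], [0.26, 2.42], [-1.36, 4.5], [0.01, 1.98], [-2.84, 2.84]. Speed limits (rad/s): [2.79, 2.79, 3.14, 3.14, 3.14, 3.14, 3.14].

INTERFACE

Orientations are given as a unit quaternion [x, y, z, w].
In Python, from station import arm, viewer gives the robot as it stands.
- The arm moves only by the tool step_arm, never from a script. Its argument "targets" is a list that holds one entry, the list of rows, each a list of 7 numbers: the turn, a rotation vector about the tool's x, y, z in rad, then the shift along the tool's x, y, z in mm, then the opening, from 0 (shut) to 1 (fully open). In form: [[[wx, wy, wz, tx, ty, tz, grip], ...]]. A call has exactly 8 rows; each row shifts and turns the commanded pose from where the row before left it, along the tool's axes as they then stand; what a row does not reach is not made up. A row lasts 1/12 s, in which the tool goes at most 41.7 mm and 7.16 degrees, less where a joint would pass 70% of its speed; a pose out of reach is approached as far as the arm can. A call with a gripper value outside its range is refused whole. The fingers move at their own pace and stop on an object; "grip_force" is the grip in N (left out, the last holds). Time passes only in rows, so rows that do not move let the fingers close, or fill a call up. It gives the time, the measured TCP pose, the force and the opening at its end, in the units of the state.
- arm.state(): the state, without advancing time (a new reading comes with each control period).
- viewer.camera(name): name is "scene" or "top" or "wrist"; returns a dict with "image" (480x640x3 uint8, red, green, blue), "range_z" (480x640 float32, m along the optical axis (not along the pixel's ray), 0 where there is no reading), "intrinsics" (3x3 intrinsics, pixels), "k1" (the pictures are not rectified: a ray, as slopes to the right and down, at radius r is drawn at 1 + k1 r^2 times it, then the intrinsics apply), "R" (3x3) and "t" (3): a world point X has camera coordinates R X + t. Camera axes: x right, y down, z forward; pixel columns grow to the right and rows downward; lengths in m; the calibration is good to about 2 mm. A picture is of the moment at which its call begins.
- arm.sign_off(): hands the job in, once; it reports no verdict.
The state is a dict: "time_s": time; "q": joint angles; "qd": joint speeds; "effort": joint torques, N m; "tool_pos": TCP position; "ee_rot": TCP orientation; "wrist_force": force on the tool from outside, world axes, zero at the start; "torque": the same for the moment, N m; "grip_width": finger opening in m.
Only numpy, scipy, OpenCV 4.12 (cv2) and the standard library are available. Lean on these libraries where they do the work, as an engineer would, in place of code of your own. Each camera call takes 0.05 s, during which the arm holds its last target.

TASK

Swing the board positioner's blue arm over by one hole, to the hole next to the green post: hook your fingertips under the yellow pull ring from inside it, lift the spring index pin out of its hole, swing the arm across with the ring, and let the pin drop fully home in the new hole. Only hook the ring, do not pinch or grip it from outside; do not swing on towards the hole beyond, leave the loose things standing around where they are, and leave the fingers clear at the end.

Things in the scene. Friction and masses are not known exactly. Their poses are not given: they have to be found in the camera images.
- positioner: Bolted-down base. Origin on the bench under the arm's vertical pivot; -x points to the robot's left, to the middle of the aluminium quadrant (top 26 mm up) with five 12 mm holes on a 100 mm radius about the pivot, at 0, +-22, +-44 degrees (0.384 rad apart) from -x. Base reaches at most 150 mm from the pivot; arm, housing and board stay below 70 mm, only pin and ring are higher.
- green_post: Green post, 20 mm across, 26 mm high, fixed 136 mm from the pivot, straight outside the target hole (next to the middle hole, on one side or the other). Origin under its centre, 6 mm above the bench.
- red_post: Red post, same size, outside the hole on the other side of the middle hole (not the target). Origin under its centre.
- swing_arm (a joint): Angle of the blue arm (rad, counterclockwise from above positive): 0 in the middle hole, where it starts, +-0.384 in the holes next to it; stops at +-0.86. Positive swings the ring end from the base's -x towards its -y. Light friction: about 1.5 N at the ring swings it when the pin is out; it stays where left. Pin in a hole: locked (play about 0.015 rad).
- index_pin (a joint): Lift of the 10 mm pin with its ring (m): 0 fully home, 12 mm deep in a hole; slides straight up to 0.026; above 0.012 its foot is clear of the quadrant. Spring and weight push it down: 5 N home, 7 N at 15 mm. Let down between holes its round foot rides on the quadrant (reads 0.012) and drops into a hole as it comes over it.
- ring_center (a point): Centre of the round pull ring: inside 56 mm, outside 76 mm across. 105 mm above the bench, 77 mm from the pivot when home; rises and swings with the pin. Site axes turn with the arm: -x outward from the pivot, z up. The ring leans 45 degrees towards the pivot: fingers pass through it pointing along (+1,0,-1)/1.414 in these axes, from the left, with 35 mm free beyond its plane.
- pin_axis (a point): Centre of the pin's foot, 100 mm from the pivot, 14 mm above the bench when home. The ring's lowest point joins the pin's head 82 mm above the bench; its top bar (underside 20 mm above and 20 mm nearer the pivot than the ring's centre) is what raised fingers hook; a sideways move then meets the ring's inner flank.
- ring_rim: Yellow outer half of the pull ring's bar, moving with the ring (origin on the pin's axis, at bench height when home). Only its steel inside is to be touched: do not squeeze or press the yellow face.
- solder_reel: Loose bystander, to be left alone: blue and white solder reel, 56 mm across, 34 mm high; origin under its centre.
- tape_black: Loose bystander, to be left alone: roll of black tape, 66 mm across, 18 mm high; origin under its centre.
- relay_1: Loose bystander, to be left alone: black relay, 24x34x22 mm; origin under its centre.
- fuse_box: Loose bystander, to be left alone: cream box, 36x56x18 mm; origin under its centre.
- loupe: Loose bystander, to be left alone: black loupe, 36 mm across, 26 mm high; origin under its centre.
- flux_bottle: Loose bystander, to be left alone: small white bottle with black cap, 27 mm across, 62 mm high; origin under its centre.

How it is judged:
By the outcome, as a careful person would: the job done as asked, in the order asked, and still so for the second after the job is handed in, with the robot touching nothing.
It also fails if it takes over 38 s, if anything falls off the work surface, if the arm or the gripper's body presses on something with over 40 N, if the wrist force passes 120 N, or if a joint passes its speed limit or range.

## Working session

There is one attempt and no reset: what is moved stays moved. The work goes in short steps, Python scripts to look and compute and a tool call to move; the robot and the scene stay as the last step left them, time stands still between calls to the robot, and variables do not carry over. Pictures are saved under pics/ and viewed, and the job is handed in when it is done.

Besides the shell and the picture viewer there is one more tool, called after "Call:" by a JSON object that holds its "api" and its "payload", one argument or row to a line. step_arm: Moves the arm, as the interface text tells. Its arguments: {"type":"object","properties":{"targets":{"type":"array"},"grip_force":{"type":"number"}},"required":["targets"]}

```bash
ls; mkdir -p pics
python3 - <<'E'
from station import arm, viewer
import cv2,numpy as np
print(arm.state())
for n in ["scene","top","wrist"]:
    c=viewer.camera(n); np.savez(f"pics/{n}0.npz",**c)
    cv2.imwrite(f"pics/{n}0.png",c["image"][:,:,::-1])
    print(n,c["intrinsics"].tolist(),c["k1"],np.round(c["R"],3).tolist(),c["t"])
E
```

```text
pics
{'time_s': 0.0, 'q': array([-1.13448936,  0.61591885, -0.01260959,  1.42494215,  0.00809997,
        1.10336603, -0.04045223]), 'qd': array([-9.03593492e-04,  5.86162549e-06,  8.28516502e-05, -1.32315378e-03,
        2.37033002e-03,  5.22076114e-04, -1.59877023e-03]), 'effort': array([ 2.37973854e-04, -4.69213665e+01,  2.59283837e-01, -1.71030182e+01,
        9.95847106e-03,  9.78172378e-03,  1.84299509e-08]), 'tool_pos': array([0.28984952, 0.58093124, 0.23012406]), 'ee_rot': array([ 2.29339222e-01,  9.73345700e-01, -1.26225133e-03, -2.76043732e-04]), 'wrist_force': array([ 0.37232447, -0.455197  ,  0.17995071]), 'torque': array([ 0.01323691,  0.01264263, -0.04224952]), 'grip_width': 0.08559821919588381}
scene [[475.38915171142366, 0.0, 313.9097613442897], [0.0, 475.38915171142366, 242.17433519812573], [0.0, 0.0, 1.0]] -0.023237741966090457 [[0.882, -0.47, -0.011], [-0.243, -0.434, -0.867], [0.403, 0.768, -0.497]] [-0.39218351  0.32248445  0.57681351]
top [[615.5592908468553, 0.0, 322.515674725868], [0.0, 615.5592908468553, 238.84203043423938], [0.0, 0.0, 1.0]] -0.20857858617505903 [[-0.024, -1.0, -0.01], [-0.985, 0.025, -0.169], [0.169, 0.006, -0.986]] [0.25428702 0.540759   1.19329201]
wrist [[406.0551284885946, 0.0, 314.4458103286492], [0.0, 406.0551284885946, 244.24936991768078], [0.0, 0.0, 1.0]] -0.0736081198207515 [[0.447, 0.895, -0.002], [0.851, -0.425, 0.309], [0.276, -0.139, -0.951]] [-0.64937881 -0.04006717  0.37943881]
```

View pics/scene0.png

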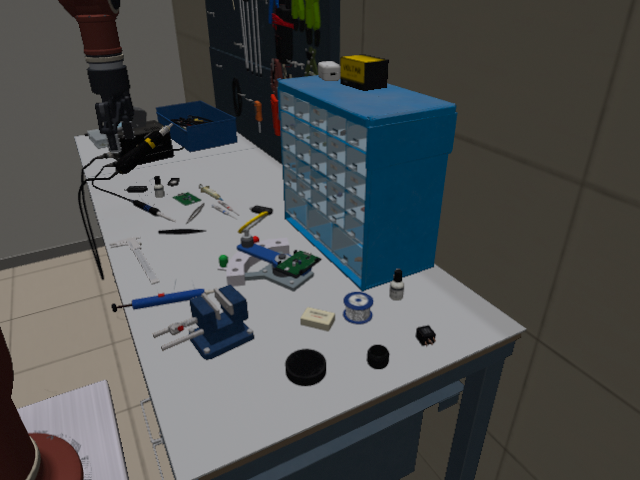

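View pics/top0.png

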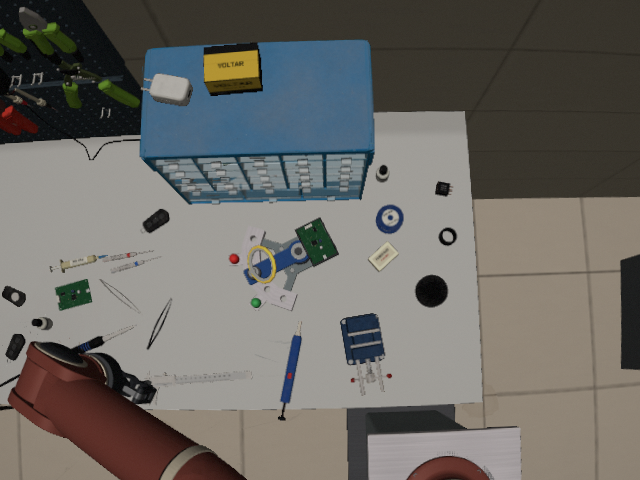

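View pics/wrist0.png

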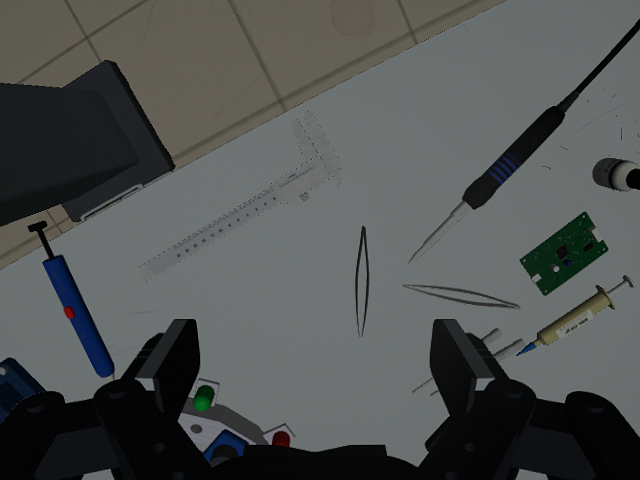

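```bash
cat > h.py <<'E'
import numpy as np,cv2
from scipy.spatial.transform import Rotation as Ro
def rays(c,uv):
    K=c["intrinsics"];k=float(c["k1"])
    uv=np.atleast_2d(np.asarray(uv,float))
    d=np.array([k,0,0,0,0.])
    p=cv2.undistortPointsIter(uv[:,None],K,d,None,None,(3,50,1e-10))[:,0]
    v=np.c_[p,np.ones(len(p))]
    R=c["R"];o=-R.T@c["t"]
    return o,v@R
def plane(c,uv,z):
    o,d=rays(c,uv); return o+d*((z-o[2])/d[:,2])[:,None]
def depth(c,uv):
    uv=np.atleast_2d(uv); o,d=rays(c,uv)
    z=c["range_z"][uv[:,1].astype(int),uv[:,0].astype(int)]
    return (o+d*z[:,None])[z>0]
def tri(c1,u1,c2,u2):
    A=[];b=[]
    for c,u in((c1,u1),(c2,u2)):
        o,d=rays(c,u);d=d[0]/np.linalg.norm(d[0]);M=np.eye(3)-np.outer(d,d);A.append(M);b.append(M@o)
    x,*_=np.linalg.lstsq(np.vstack(A),np.hstack(b),rcond=None)
    return x
def mask(c,name,box=None):
    h=cv2.cvtColor(np.ascontiguousarray(c["image"]),cv2.COLOR_RGB2HSV);H,S,V=cv2.split(h)
    m={"green":(H>50)&(H<75)&(S>150)&(V>60),"red":((H<6)|(H>174))&(S>170)&(V>80),"yellow":(H>18)&(H<32)&(S>130)&(V>80)}[name]
    m=m.astype(np.uint8)
    if box is not None:
        b=np.zeros_like(m);b[box[1]:box[3],box[0]:box[2]]=1;m=m*b
    return m
E
python3 - <<'E'
from h import *
S=dict(np.load("pics/scene0.npz"));T=dict(np.load("pics/top0.npz"))
for n,bt,bs in(("green",(240,290,270,315),(215,250,232,270)),("red",(222,248,245,270),(245,230,265,248)),("yellow",(240,240,285,290),(225,200,275,250))):
    r=[]
    for c,b in((T,bt),(S,bs)):
        m=mask(c,n,b);y,x=np.nonzero(m);uv=np.c_[x,y]
        print(n,len(x),uv.min(0) if len(x) else'',uv.max(0) if len(x) else'',uv.mean(0) if len(x) else '')
        if len(x):
            P=depth(c,uv);print("  depth mean",P.mean(0).round(4),"min",P.min(0).round(3),"max",P.max(0).round(3))
            r.append(uv.mean(0))
    if len(r)==2: print("  tri",tri(T,r[0],S,r[1]).round(4), plane(T,r[0],.03).round(4))
for n,c,b in(("t",T,(200,200,360,320)),("s",S,(190,190,350,300))):
    cv2.imwrite(f"pics/{n}crop.png",cv2.resize(c["image"][b[1]:b[3],b[0]:b[2],::-1],None,fx=5,fy=5,interpolation=2)[:600,:800])
E
```

```text
green 38 [252 299] [259 306] [255.76315789 302.47368421]
  depth mean [0.423  0.3789 0.0296] min [0.416 0.372 0.022] max [0.43  0.387 0.037]
green 35 [219 255] [226 260] [222.74285714 257.74285714]
  depth mean [0.4226 0.3756 0.0269] min [0.415 0.369 0.022] max [0.43  0.383 0.031]
  tri [0.4235 0.3795 0.0245] [[0.4229 0.3788 0.03  ]]
red 55 [230 255] [237 262] [233.43636364 258.32727273]
  depth mean [0.5143 0.4243 0.0291] min [0.507 0.416 0.021] max [0.522 0.432 0.035]
red 24 [253 236] [258 241] [255.20833333 238.66666667]
  depth mean [0.5154 0.4199 0.0267] min [0.51  0.415 0.022] max [0.523 0.427 0.031]
  tri [0.516  0.4247 0.0239] [[0.5141 0.424  0.03  ]]
yellow 179 [248 246] [275 282] [266.27374302 262.6424581 ]
  depth mean [0.4919 0.348  0.1182] min [0.456 0.33  0.053] max [0.524 0.386 0.137]
yellow 95 [239 211] [267 232] [253.35789474 219.38947368]
  depth mean [0.4924 0.3551 0.1116] min [0.455 0.327 0.004] max [0.608 0.582 0.131]
  tri [0.4909 0.3486 0.1147] [[0.5036 0.3566 0.03  ]]
```

View pics/tcrop.png

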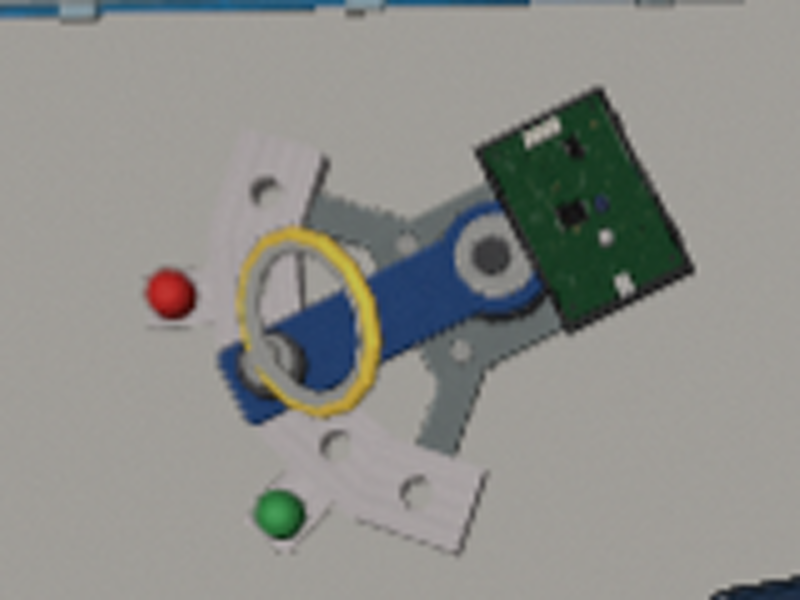

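View pics/scrop.png

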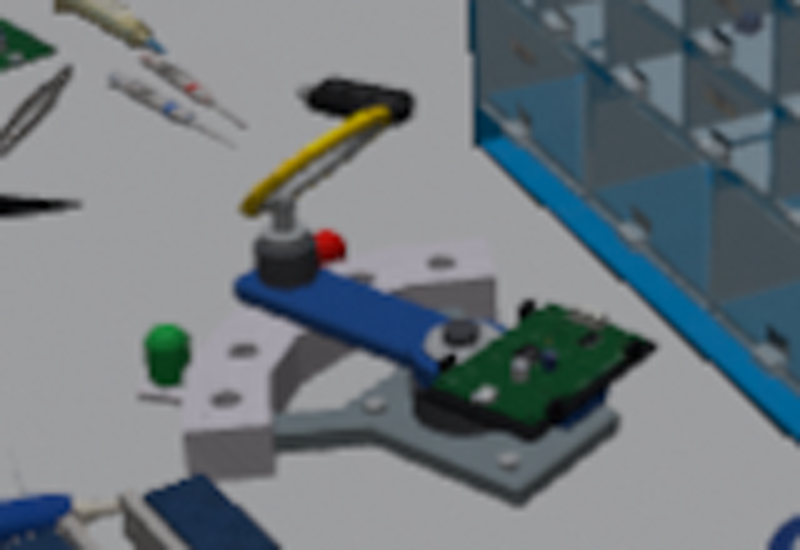

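```bash
cat >> h.py <<'E'
G=np.array([.423,.379]);Rd=np.array([.515,.4243])
m=(G+Rd)/2;tv=(Rd-G)/np.linalg.norm(Rd-G);u0=np.array([-tv[1],tv[0]]);PIV=m-.1261*u0
def frame(a):
    c,s=np.cos(a),np.sin(a);u=np.array([c*u0[0]-s*u0[1],s*u0[0]+c*u0[1]])
    U=np.r_[u,0];Z=np.array([0,0,1.])
    d=(-U-Z)/2**.5; y=-np.cross(Z,U)
    R=np.c_[np.cross(y,d),y,d]
    return U,d,R,np.r_[PIV,0.105]+.077*U
def go(st,Rt,pt):
    R0=Ro.from_quat(st["ee_rot"]); rel=(R0.inv()*Ro.from_matrix(Rt)).as_rotvec()
    dp=np.asarray(pt)-st["tool_pos"]
    print("rotvec",rel.round(4),np.degrees(np.linalg.norm(rel)).round(2),"| shift in current axes mm",(R0.inv().apply(dp)*1e3).round(1),"| in target axes mm",(Rt.T@dp*1e3).round(1))
def show(st):
    print("t",st["time_s"],"q",st["q"].round(3),"p",st["tool_pos"].round(4),"F",st["wrist_force"].round(2),"w",round(st["grip_width"],4))
E
python3 - <<'E'
from h import *
from station import arm
U,d,R,c=frame(0);print(PIV,U,d,c);print(R.round(3),np.linalg.det(R))
T=dict(np.load("pics/top0.npz"));print("pivot from image",plane(T,[298,251],.06))
y,x=np.nonzero(mask(T,"yellow",(240,240,285,290)));P=depth(T,np.c_[x,y])
P=P[P[:,2]>.08]
L=(P-c)@R; print("ring pts local min/max",L.min(0).round(4),L.max(0).round(4),np.median(L[:,2]))
(cx,cy),r=cv2.minEnclosingCircle((L[:,:2]*1e3).astype(np.float32));print(cx,cy,r)
go(arm.state(),R,c-.1*d)
E
```

```text
[0.52470397 0.28852053] [-0.4417444   0.89714095  0.        ] [ 0.31236046 -0.63437445 -0.70710678] [0.49068965 0.35760038 0.105     ]
[[-0.312  0.897  0.312]
 [ 0.634  0.442 -0.634]
 [-0.707 -0.    -0.707]] 1.0
pivot from image [[0.52141766 0.29010965 0.06      ]]
ring pts local min/max [-0.0394 -0.0359 -0.0081] [0.0365 0.0378 0.0018] -0.003102333048522292
-1.8192241191864014 1.127847671508789 38.82041931152344
rotvec [ 0.2534 -0.7563  0.617 ] 57.78 | shift in current axes mm [-223.2  -67.5   54.8] | in target axes mm [-115.8   81.4  193.2]
```

Call:
{"api": "step_arm", "payload": {
  "targets": [
    [[0.0282,-0.084,0.0686,0,0,0,0],[0.0282,-0.084,0.0686,0,0,0,0],[0.0282,-0.084,0.0686,0,0,0,0],[0.0282,-0.084,0.0686,0,0,0,0],[0.0282,-0.084,0.0686,0,0,0,0],[0.0282,-0.084,0.0686,0,0,0,0],[0.0282,-0.084,0.0686,0,0,0,0],[0.0282,-0.084,0.0686,0,0,0,0]]
  ]
}}

```text
time_s: 0.82
tool_pos: [0.2888, 0.5822, 0.2313]
ee_rot: [0.465, 0.815, -0.181, 0.293]
wrist_force: [1.2, -0.3, -0.1]
grip_width: 0.0002
```

```bash
cat > s.py <<'E'
import sys
from h import *
from station import arm
st=arm.state();show(st)
a=float(sys.argv[1]);k=float(sys.argv[2])/1e3;lift=float(sys.argv[3])/1e3
U,d,R,c=frame(a);go(st,R,c+k*d+[0,0,lift])
E
python3 s.py 0 -100 0
```

```text
t 0.8167 q [-1.484  0.922  0.34   1.037  0.246  1.693 -0.703] p [0.2888 0.5822 0.2313] F [ 1.19 -0.32 -0.12] w 0.0002
rotvec [ 0.0288 -0.082   0.0655] 6.24 | shift in current axes mm [-136.8   68.1  186.6] | in target axes mm [-116.3   81.9  194.9]
```

Call:
{"api": "step_arm", "payload": {
  "targets": [
    [[0.0288,-0.082,0.0655,0,0,0,0],[0,0,0,-16.6,11.7,27.8,0],[0,0,0,-16.6,11.7,27.8,0],[0,0,0,-16.6,11.7,27.8,0],[0,0,0,-16.6,11.7,27.8,0],[0,0,0,-16.6,11.7,27.8,0],[0,0,0,-16.6,11.7,27.8,0],[0,0,0,-16.6,11.7,20,0]]
  ]
}}

```text
time_s: 1.48
tool_pos: [0.4591, 0.4232, 0.1791]
ee_rot: [0.488, 0.785, -0.203, 0.323]
wrist_force: [0.4, -0.6, -0.4]
grip_width: -0.0001
```

```bash
python3 s.py 0 -100 0
python3 - <<'E'
from station import arm, viewer
import cv2,numpy as np
for n in ["scene","wrist","top"]:
    c=viewer.camera(n); np.savez(f"pics/{n}1.npz",**c)
    cv2.imwrite(f"pics/{n}1.png",c["image"][:,:,::-1])
E
```

```text
t 1.4833 q [-1.27   0.891  0.408  1.353  0.37   1.361 -0.636] p [0.4591 0.4232 0.1791] F [ 0.41 -0.61 -0.37] w -0.0001
rotvec [-0.0031 -0.0015  0.0028] 0.26 | shift in current axes mm [ 0.9 -0.7  3.9] | in target axes mm [ 0.9 -0.7  3.9]
```

View pics/scene1.png

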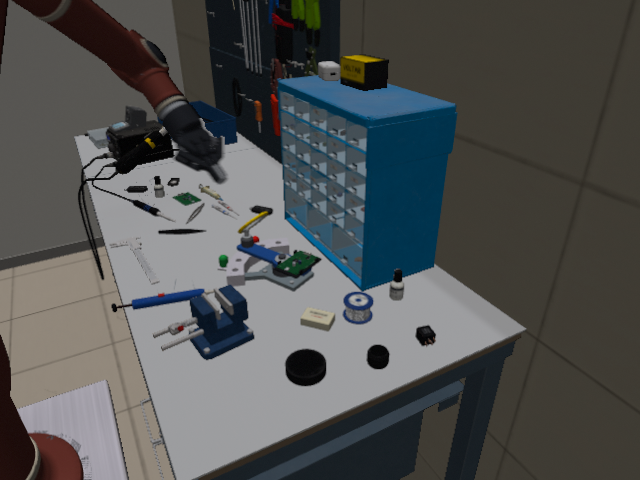

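View pics/wrist1.png

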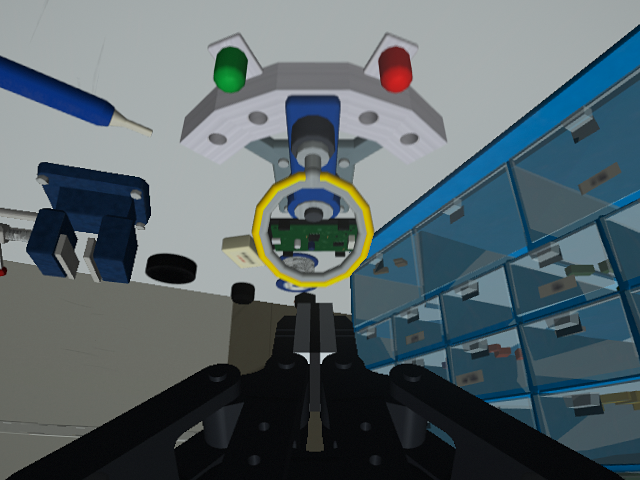

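```bash
cat > ring.py <<'E'
from h import *
def ring(W,a,box=(200,100,450,330)):
    U,d,R,c=frame(a)
    m=mask(W,"yellow",box);y,x=np.nonzero(m);uv=np.c_[x,y]
    P=depth(W,uv);L=(P-c)@R*1e3
    o,dd=rays(W,uv)
    L=L[np.abs(L[:,2])<25]
    med=np.median(L[:,2]);L=L[abs(L[:,2]-med)<8]
    (cx,cy),r=cv2.minEnclosingCircle(L[:,:2].astype(np.float32))
    print("ring centre offset (tool axes at angle",a,") mm",round(cx,1),round(cy,1),"r",round(r,1),"z med",med.round(1),len(L))
E
python3 - <<'E'
from ring import *
ring(dict(np.load("pics/wrist1.npz")),0)
E
```

```text
ring centre offset (tool axes at angle 0 ) mm 1.3 1.2 r 37.6 z med -3.3 2275
```

Call:
{"api": "step_arm", "payload": {
  "targets": [
    [[0,0,0,0.2,0,16,0],[0,0,0,0.2,0,16,0],[0,0,0,0.2,0,16,0],[0,0,0,0.2,0,16,0],[0,0,0,0.2,0,16,0],[0,0,0,0.2,0,16,0],[0,0,0,0.2,0,16,0],[0,0,0,0.2,0,12,0]]
  ]
}}

```text
time_s: 2.3
tool_pos: [0.4954, 0.3493, 0.09]
ee_rot: [0.487, 0.786, -0.202, 0.323]
wrist_force: [0.1, 0.5, 0.9]
grip_width: -0.0
```

```bash
cat > pic.py <<'E'
import sys
from station import viewer
import cv2,numpy as np
k=sys.argv[1]
for n in sys.argv[2:]:
    c=viewer.camera(n); np.savez(f"pics/{n}{k}.npz",**c)
    cv2.imwrite(f"pics/{n}{k}.png",c["image"][:,:,::-1])
E
python3 s.py 0 22 0;python3 pic.py 2 wrist scene
python3 - <<'E'
import cv2
i=cv2.imread("pics/scene2.png")[180:300,180:340];cv2.imwrite("pics/sc2.png",cv2.resize(i,None,fx=4,fy=4))
E
```

```text
t 2.3 q [-1.193  0.952  0.418  1.542  0.411  1.084 -0.685] p [0.4954 0.3493 0.09  ] F [0.06 0.49 0.93] w -0.0
rotvec [ 0.0002 -0.0044  0.0042] 0.35 | shift in current axes mm [-4.  -0.6  4.6] | in target axes mm [-3.9 -0.6  4.7]
```

View pics/wrist2.png

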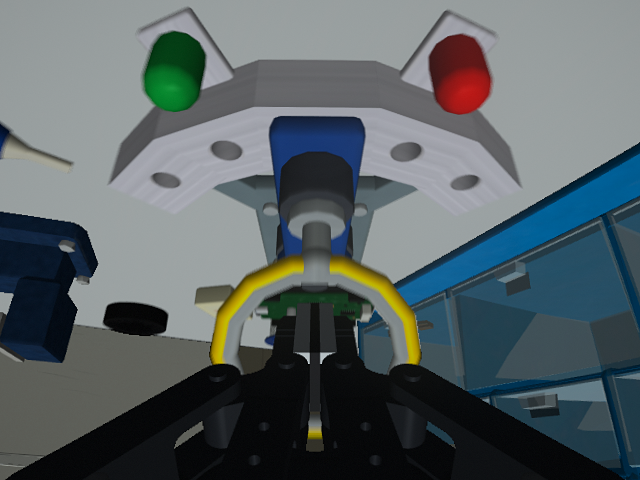

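View pics/sc2.png

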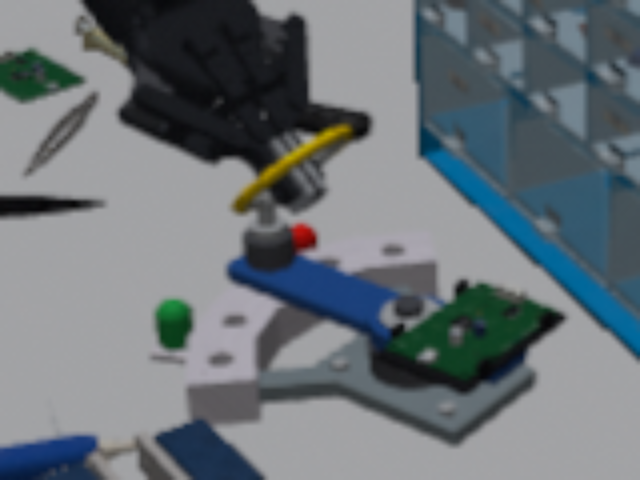

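Run:
```python
from h import *
W=dict(np.load("pics/wrist2.npz"));U,d,R,c=frame(0)
for uv in [(205,380),(218,373),(240,375),(285,370),(290,345),(300,320),(300,306),(330,306),(345,350),(410,375),(420,375),(215,350),(400,330),(315,433)]:
    P=depth(W,[uv]); print(uv,((P-c)@R*1e3).round(1))
```

```text
(205, 380) [[ 16.4 -27.9 -35.3]]
(218, 373) [[ 17.7 -24.6 -34. ]]
(240, 375) [[ 16.3 -19.  -32.9]]
(285, 370) [[ 15.8  -7.1 -29.7]]
(290, 345) [[11.4 -6.9 -9.8]]
(300, 320) [[15.1 -4.   0.4]]
(300, 306) [[15.  -4.4 11.5]]
(330, 306) [[14.6  6.8 12.4]]
(345, 350) [[ 11.   10.8 -11.9]]
(410, 375) [[ 17.4  26.3 -34.3]]
(420, 375) [[ 17.5  29.  -34.5]]
(215, 350) [[  4.8 -33.6  -2.7]]
(400, 330) [[13.3 30.1 -3.4]]
(315, 433) [[-30.7   1.4  -3.5]]
```

Call:
{"api": "step_arm", "payload": {
  "targets": [
    [[0,0,0,-3,0,1,0],[0,0,0,-3,0,1,0],[0,0,0,-3,0,1,0],[0,0,0,-3,0,1,0],[0,0,0,-2,0,1,0],[0,0,0,0,0,0,0],[0,0,0,-2.1,0,-2.1,0],[0,0,0,-2.1,0,-2.1,0]]
  ]
}}

```text
time_s: 3.07
tool_pos: [0.502, 0.3369, 0.1033]
ee_rot: [0.488, 0.786, -0.201, 0.323]
wrist_force: [-0.7, 1.1, -5.2]
grip_width: -0.0001
```

```bash
python3 s.py 0 22 0;python3 pic.py 3 wrist; python3 -c "
from ring import *
ring(dict(np.load('pics/wrist3.npz')),0,(150,100,480,480))"
```

```text
t 3.0667 q [-1.181  0.927  0.426  1.558  0.421  1.08  -0.669] p [0.502  0.3369 0.1033] F [-0.67  1.06 -5.2 ] w -0.0001
rotvec [-0.0001 -0.0048  0.0022] 0.3 | shift in current axes mm [15.5 -1.   4.2] | in target axes mm [15.5 -1.   4.1]
ring centre offset (tool axes at angle 0 ) mm 1.5 1.4 r 37.7 z med -3.4 5905
```

View pics/wrist3.png

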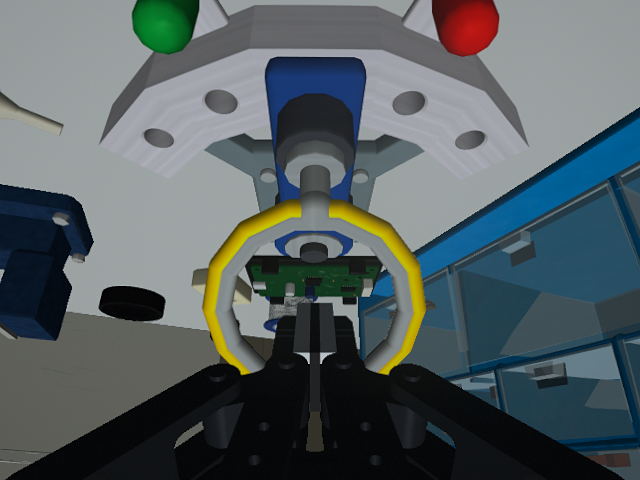

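Call:
{"api": "step_arm", "payload": {
  "targets": [
    [[0,0,0,-1.5,0,-1.5,0],[0,0,0,-1.5,0,-1.5,0],[0,0,0,-1.5,0,-1.5,0],[0,0,0,-1.5,0,-1.5,0],[0,0,0,-1.5,0,-1.5,0],[0,0,0,-1.5,0,-1.5,0],[0,0,0,-1.5,0,-1.5,0],[0,0,0,0,0,0,0]]
  ]
}}

```text
time_s: 3.78
tool_pos: [0.5017, 0.3375, 0.1183]
ee_rot: [0.488, 0.786, -0.201, 0.323]
wrist_force: [-3.3, 3.9, -7.0]
grip_width: -0.0001
```

```bash
python3 s.py 0 22 0;python3 pic.py 4 wrist scene; python3 -c "
from ring import *
ring(dict(np.load('pics/wrist4.npz')),0,(150,100,480,480))
i=cv2.imread('pics/scene4.png')[180:300,180:340];cv2.imwrite('pics/sc4.png',cv2.resize(i,None,fx=4,fy=4))"
```

```text
t 3.7833 q [-1.182  0.906  0.428  1.553  0.423  1.102 -0.656] p [0.5017 0.3375 0.1183] F [-3.34  3.92 -7.04] w -0.0001
rotvec [ 0.0003 -0.0057  0.0023] 0.36 | shift in current axes mm [25.5 -1.  15.4] | in target axes mm [25.6 -1.  15.2]
ring centre offset (tool axes at angle 0 ) mm -8.2 1.4 r 37.6 z med -13.3 5937
```

View pics/sc4.png

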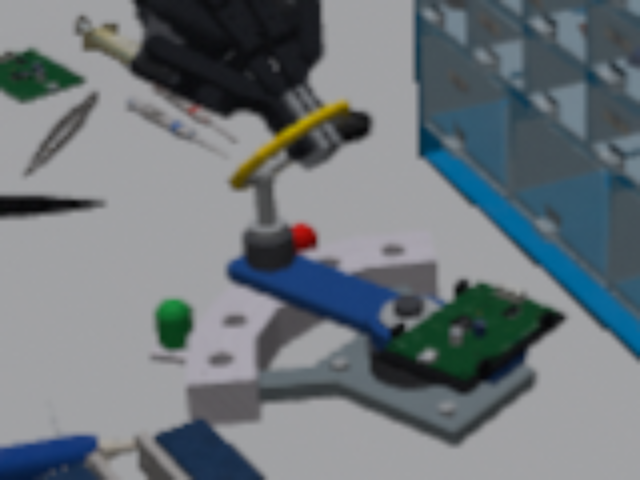

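Call:
{"api": "step_arm", "payload": {
  "targets": [
    [[0,0,0,-1.5,0,-1.5,0],[0,0,0,-1.3,0,-1.3,0],[-0.02,0,-0.02,0,-1.5,0,0],[-0.03,0,-0.03,0,-2.3,0,0],[-0.03,0,-0.03,0,-2.3,0,0],[-0.03,0,-0.03,0,-2.3,0,0],[-0.03,0,-0.03,0,-2.3,0,0],[0,0,0,0,0,0,0]]
  ]
}}

```text
time_s: 4.55
tool_pos: [0.4924, 0.332, 0.1222]
ee_rot: [0.406, 0.831, -0.167, 0.341]
wrist_force: [-2.1, 4.7, -6.4]
grip_width: 0.0003
```

```bash
python3 s.py 0.2 22 0;python3 pic.py 5 wrist scene top; python3 -c "
from ring import *
ring(dict(np.load('pics/wrist5.npz')),0.2,(150,100,480,480))
i=cv2.imread('pics/scene5.png')[180:300,180:340];cv2.imwrite('pics/sc5.png',cv2.resize(i,None,fx=4,fy=4))
i=cv2.imread('pics/top5.png')[200:320,200:360];cv2.imwrite('pics/tc5.png',cv2.resize(i,None,fx=4,fy=4))"
```

```text
t 4.55 q [-1.238  0.845  0.436  1.71   0.549  0.927 -0.641] p [0.4924 0.332  0.1222] F [-2.13  4.71 -6.37] w 0.0003
rotvec [ 0.002  -0.0053  0.0028] 0.36 | shift in current axes mm [28.3 -1.  18.2] | in target axes mm [28.4 -1.  18. ]
ring centre offset (tool axes at angle 0.2 ) mm -11.1 1.8 r 37.7 z med -15.8 5943
```

View pics/sc5.png

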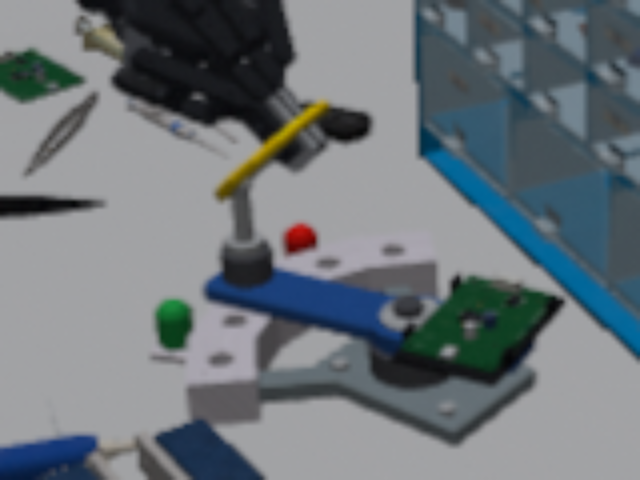

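View pics/wrist5.png

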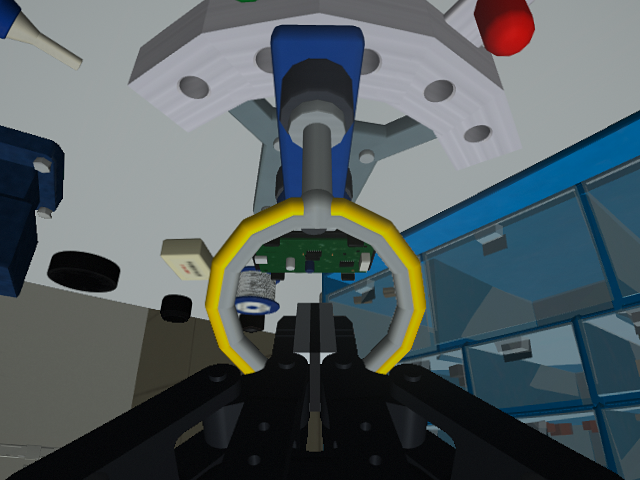

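View pics/tc5.png

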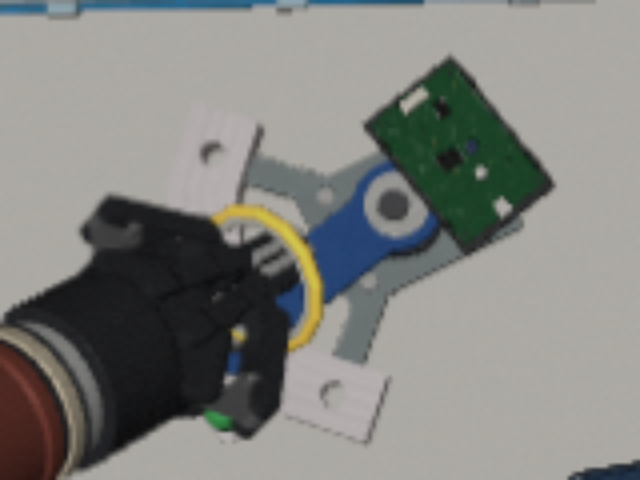

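Call:
{"api": "step_arm", "payload": {
  "targets": [
    [[-0.02,0,-0.02,0,-1.5,0,0],[-0.025,0,-0.025,0,-1.9,0,0],[-0.025,0,-0.025,0,-1.9,0,0],[-0.025,0,-0.025,0,-1.9,0,0],[-0.015,0,-0.015,0,-1.1,0,0],[0,0,0,0,0,0,0],[0,0,0,1.2,0,1.2,0],[0,0,0,1.2,0,1.2,0]]
  ]
}}

```text
time_s: 5.37
tool_pos: [0.4866, 0.3268, 0.1186]
ee_rot: [0.342, 0.859, -0.14, 0.353]
wrist_force: [-4.6, 3.8, -6.2]
grip_width: -0.0002
```

```bash
python3 s.py 0.36 22 0;python3 pic.py 6 wrist scene; python3 -c "
from ring import *
ring(dict(np.load('pics/wrist6.npz')),0.36,(150,100,480,480))
i=cv2.imread('pics/scene6.png')[180:300,180:340];cv2.imwrite('pics/sc6.png',cv2.resize(i,None,fx=4,fy=4))"
```

```text
t 5.3667 q [-1.279  0.814  0.458  1.83   0.662  0.777 -0.654] p [0.4866 0.3268 0.1186] F [-4.57  3.82 -6.2 ] w -0.0002
rotvec [-0.0025 -0.0053 -0.0032] 0.38 | shift in current axes mm [25.8 -1.9 15.5] | in target axes mm [25.9 -1.9 15.3]
ring centre offset (tool axes at angle 0.36 ) mm -9.0 2.8 r 37.7 z med -13.1 5920
```

View pics/sc6.png

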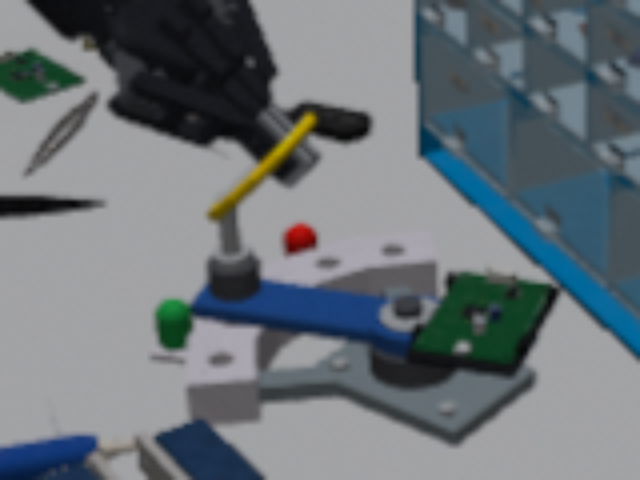

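View pics/wrist6.png

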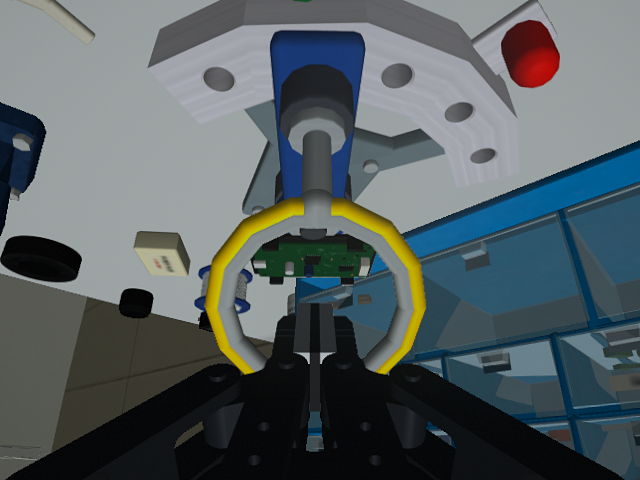

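Call:
{"api": "step_arm", "payload": {
  "targets": [
    [[-0.01,0,-0.01,0,-0.8,0,0],[-0.01,0,-0.01,0,-0.8,0,0],[-0.009,0,-0.009,0,-0.7,0,0],[0,0,0,0,0,0,0],[0,0,0,0,0,0,0],[0,0,0,0.7,0,0.7,0],[0,0,0,0.7,0,0.7,0],[0,0,0,0,0,0,0]]
  ]
}}

```text
time_s: 6.13
tool_pos: [0.4855, 0.3256, 0.1166]
ee_rot: [0.324, 0.866, -0.133, 0.356]
wrist_force: [-3.5, 5.2, -6.9]
grip_width: -0.0001
```

```bash
python3 s.py 0.384 22 0;python3 pic.py 7 wrist scene; python3 -c "
from ring import *
ring(dict(np.load('pics/wrist7.npz')),0.384,(150,100,480,480))"
```

```text
t 6.1333 q [-1.291  0.81   0.468  1.863  0.698  0.732 -0.663] p [0.4855 0.3256 0.1166] F [-3.45  5.17 -6.85] w -0.0001
rotvec [ 0.0108 -0.0052  0.0092] 0.87 | shift in current axes mm [24.4 -1.4 14. ] | in target axes mm [24.5 -1.5 13.9]
ring centre offset (tool axes at angle 0.384 ) mm -7.5 2.2 r 37.7 z med -11.7 5925
```

Call:
{"api": "step_arm", "payload": {
  "targets": [
    [[-0.004,0,-0.004,0,-0.4,0,0],[0,0,0,0,0,0,0],[0,0,0,0.7,0,0.7,0],[0,0,0,0.7,0,0.7,0],[0,0,0,0.7,0,0.7,0],[0,0,0,0.7,0,0.7,0],[0,0,0,0,0,0,0],[0,0,0,0,0,0,0]]
  ]
}}

```text
time_s: 6.9
tool_pos: [0.4854, 0.3255, 0.1129]
ee_rot: [0.321, 0.867, -0.131, 0.357]
wrist_force: [-3.9, 5.2, -5.2]
grip_width: -0.0001
```

```bash
python3 s.py 0.384 22 0;python3 pic.py 8 wrist scene; python3 -c "
from ring import *
ring(dict(np.load('pics/wrist8.npz')),0.384,(150,100,480,480))"
```

```text
t 6.9 q [-1.293  0.815  0.47   1.869  0.705  0.72  -0.67 ] p [0.4854 0.3255 0.1129] F [-3.93  5.15 -5.19] w -0.0001
rotvec [ 0.0153 -0.005   0.0131] 1.19 | shift in current axes mm [21.8 -1.2 11.4] | in target axes mm [21.9 -1.3 11.3]
ring centre offset (tool axes at angle 0.384 ) mm -4.7 1.9 r 37.6 z med -9.1 5934
```

Call:
{"api": "step_arm", "payload": {
  "targets": [
    [[0,0,0,1,0,1,0],[0,0,0,1,0,1,0],[0,0,0,1,0,1,0],[0,0,0,1,0,1,0],[0,0,0,1,0,1,0],[0,0,0,1,0,1,0],[0,0,0,1,0,1,0],[0,0,0,1,0,1,0]]
  ]
}}

```text
time_s: 7.67
tool_pos: [0.4861, 0.3246, 0.1029]
ee_rot: [0.322, 0.866, -0.132, 0.358]
wrist_force: [-4.1, 4.4, -0.8]
grip_width: -0.0
```

```bash
python3 s.py 0.384 22 0;python3 pic.py 9 wrist scene; python3 -c "
from ring import *
ring(dict(np.load('pics/wrist9.npz')),0.384,(150,100,480,480))
i=cv2.imread('pics/scene9.png')[180:300,180:340];cv2.imwrite('pics/sc9.png',cv2.resize(i,None,fx=4,fy=4))"
```

```text
t 7.6667 q [-1.294  0.835  0.474  1.872  0.71   0.703 -0.687] p [0.4861 0.3246 0.1029] F [-4.08  4.4  -0.85] w -0.0
rotvec [ 0.0143 -0.002   0.0123] 1.09 | shift in current axes mm [15.6 -1.   3.4] | in target axes mm [15.6 -1.2  3.4]
ring centre offset (tool axes at angle 0.384 ) mm 1.8 1.8 r 37.5 z med -2.9 5964
```

View pics/sc9.png

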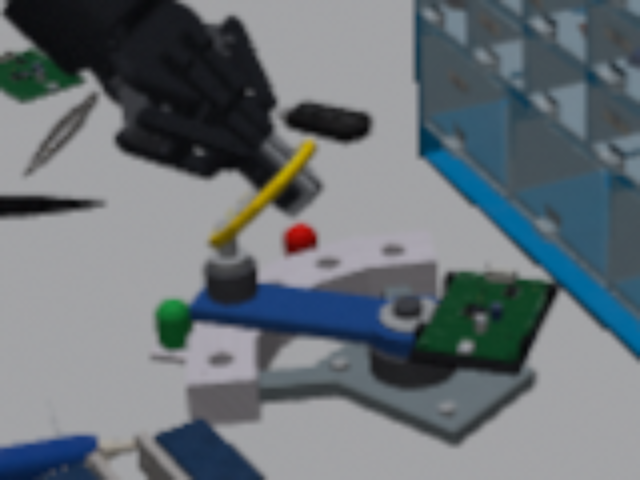

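View pics/wrist9.png

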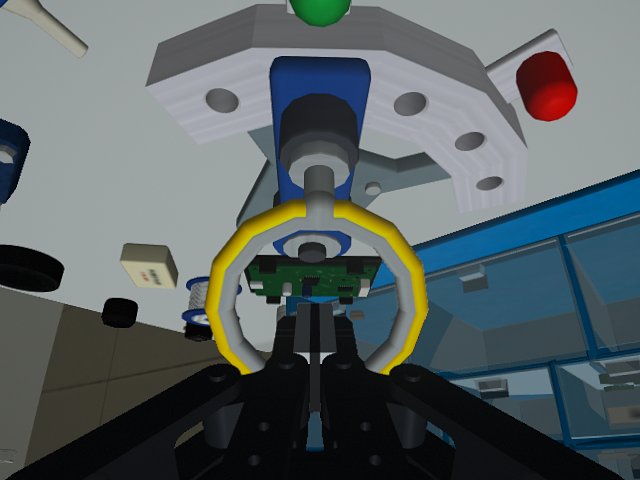

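Call:
{"api": "step_arm", "payload": {
  "targets": [
    [[0,0,0,2,0.2,0,0],[0,0,0,2,0.2,0,0],[0,0,0,2.5,0.2,0,0],[0,0,0,2.5,0,0,0],[0,0,0,2.5,0,0,0],[0,0,0,2.5,0,0,0],[0,0,0,1,0,0,0],[0,0,0,0,0,0,0]]
  ]
}}

```text
time_s: 8.43
tool_pos: [0.4773, 0.3309, 0.0911]
ee_rot: [0.322, 0.867, -0.133, 0.357]
wrist_force: [-0.1, 0.6, 0.3]
grip_width: 0.0002
```

```bash
python3 s.py 0.384 22 0;python3 pic.py 10 wrist; python3 -c "
from ring import *
ring(dict(np.load('pics/wrist10.npz')),0.384,(150,100,480,480))"
```

```text
t 8.4333 q [-1.309  0.855  0.469  1.873  0.701  0.699 -0.707] p [0.4773 0.3309 0.0911] F [-0.15  0.63  0.3 ] w 0.0002
rotvec [ 0.0121 -0.0032  0.0131] 1.04 | shift in current axes mm [-0.3 -0.1  2.7] | in target axes mm [-0.3 -0.   2.7]
ring centre offset (tool axes at angle 0.384 ) mm 1.7 1.8 r 37.4 z med -2.9 4498
```

View pics/wrist10.png

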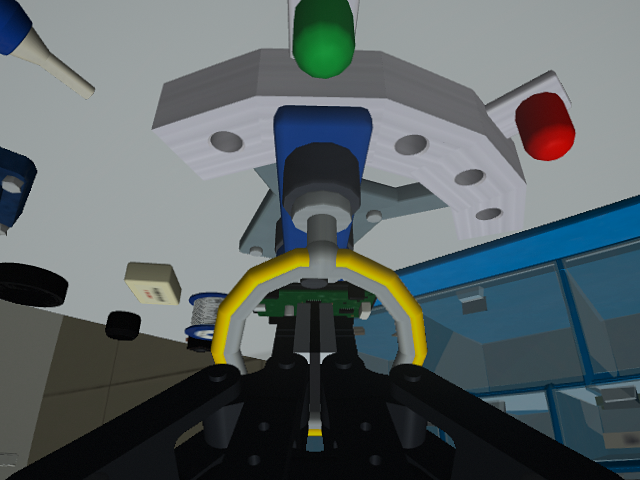

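Call:
{"api": "step_arm", "payload": {
  "targets": [
    [[0,0,0,0.5,1.5,0,0],[0,0,0,0,0,-10,0],[0,0,0,0,0,-15,0],[0,0,0,0,0,-20,0],[0,0,0,0,0,-25,0],[0,0,0,0,0,-25,0],[0,0,0,0,0,-25,0],[0,0,0,0,0,-15,0]]
  ]
}}

```text
time_s: 9.15
tool_pos: [0.4047, 0.3971, 0.1888]
ee_rot: [0.322, 0.867, -0.131, 0.357]
wrist_force: [0.9, 0.7, -1.2]
grip_width: 0.0001
```

```bash
python3 s.py 0.384 -110 0;python3 pic.py 11 wrist scene top; python3 -c "
from ring import *
ring(dict(np.load('pics/wrist11.npz')),0.384,(150,100,480,480))
i=cv2.imread('pics/scene11.png')[180:300,180:340];cv2.imwrite('pics/sc11.png',cv2.resize(i,None,fx=4,fy=4))"
```

```text
t 9.15 q [-1.438  0.706  0.414  1.759  0.592  1.006 -0.625] p [0.4047 0.3971 0.1888] F [ 0.92  0.65 -1.17] w 0.0001
rotvec [ 0.0164 -0.0061  0.0123] 1.23 | shift in current axes mm [-0.8 -1.1  9.3] | in target axes mm [-0.7 -1.   9.3]
ring centre offset (tool axes at angle 0.384 ) mm 1.1 2.0 r 37.8 z med -2.9 1887
```

View pics/wrist11.png

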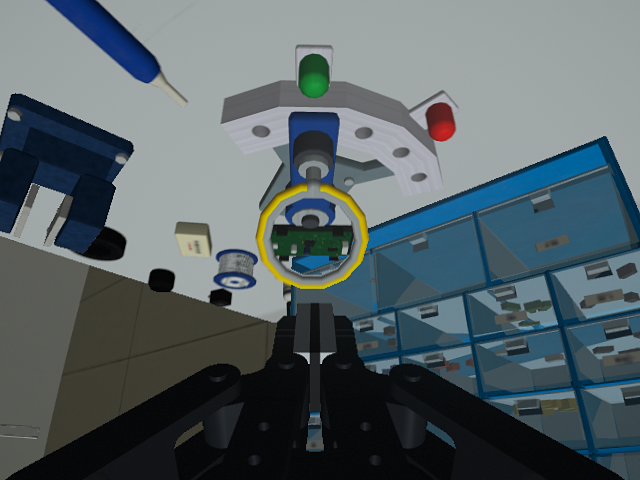

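View pics/sc11.png

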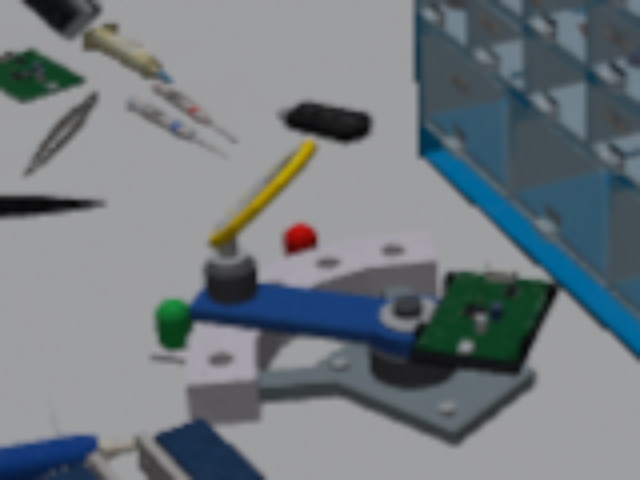

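View pics/top11.png

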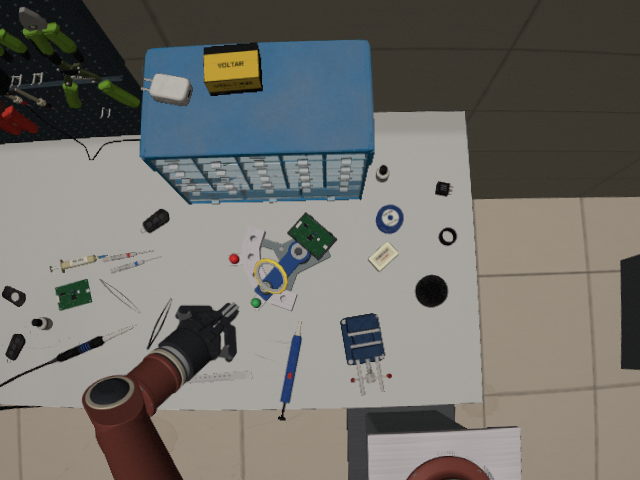

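Call:
{"api": "step_arm", "payload": {
  "targets": [
    [[0,0,0,0,0,0,0],[0,0,0,0,0,0,0],[0,0,0,0,0,0,0],[0,0,0,0,0,0,0],[0,0,0,0,0,0,0],[0,0,0,0,0,0,0],[0,0,0,0,0,0,0],[0,0,0,0,0,0,0]]
  ]
}}

```text
time_s: 9.97
tool_pos: [0.4062, 0.3944, 0.1867]
ee_rot: [0.322, 0.867, -0.133, 0.357]
wrist_force: [0.8, -0.4, -0.3]
grip_width: 0.0001
```

```bash
python3 -c "
from station import arm
print(arm.state()['wrist_force'],arm.sign_off())"
```

```text
the job is handed in; nothing more can be done
[ 0.75421696 -0.40771386 -0.28008032] None
```

The blue arm now sits in the hole next to the green post, with the pin home. I handed the job in at about 10 s.

I put the shut fingertips through the ring and hooked the top bar, which lifted the pin about 18 mm. I then swung the arm about +0.384 rad, lowered the pin into the new hole, and backed the fingers out along the ring's axis.

**Pin:** the last wrist picture puts the ring within about 0.5 mm of its starting height. The pin had already dropped below riding height before I let it down, which shows it entered the hole.

**Angle:** it reads about 0.375 to 0.384 rad, because my estimate of the pivot position carries a 1–2 mm error. That error is within the pin's play.

**Clearance:** the fingers are about 100 mm clear of the ring, and the wrist force reads under 1 N. The loose things look unmoved in the top picture, judged by eye. None of the checks failed.

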